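# Latch the sprung jaw open and load the drilling jig

## Task

Ready the drilling jig for the next hole: push the red tab of its sprung jaw all the way back to the rear stop and let it go, so that the jaw comes back onto the stop pin and stays latched half open. Then slide the aluminium block along the plate, in between the two jaws, until it rests against the brass fence. Push with the fingertips only: lift nothing, and leave the other things on the jig and the bench where they are.

Things in the scene. Friction and masses are not known exactly. Their poses are not given: they have to be found in the camera images.
- jig: grey steel plate of a drilling jig, fixed to the bench, 15 mm thick, x -100 to +170 and y -180 to +100 mm about its origin (on the bench, z up). x axis: the way the sprung jaw is pushed open; y axis: the way the block is pushed in. Green rear stop at x 90 to 106, 53 mm above the bench; green pin housing at x 31 to 61, y 52 to 78 and black pin knob out to y 97 (111 pushed out), 45 mm above it
- slide (a joint): opening of the sprung jaw along the jig's +x, m: 0 shut (2 mm gap), 0.040 latched on the stop pin (42 mm gap), 0.060 at the rear stop. A spring shuts it with 6 N at 0 to 10 N at 0.060; the pin's ramp adds up to 4 N from 0.010 to 0.040. Once pushed beyond 0.046 and let go, it comes back and the pin holds it at 0.040; let go earlier, it shuts
- tab (a point): centre of the -x face of the red upright tab on the sprung jaw; moves with the jaw; axes as the jig's. Tab 50 mm wide (y), 12 thick (x), from 50 to 86 mm above the bench (this point: 67). In front of it the jaw's flat dark top, 50 mm above the bench, runs 64 mm to -x: fingertips come down there and push the tab to +x
- stop_pin (a joint): how far the jaw's ramp has pushed the spring-loaded stop pin outwards, m: 0 fully in (before the ramp, and once latched), about 0.011 on the ramp's crest. It works by itself: no need to touch it
- block_center (a point): centre of the loose aluminium block, 26 (its x) x 80 (its y) x 34 mm high, about 0.19 kg, flat on the plate (this point 32 mm above the bench). At the start it lies along the jig's y within 4 degrees, beside the guide rail, outside the jaws; pushed on its -y end (40 mm from here) along the jig's +y it passes between the jaws
- fence (a point): point on the plate (15 mm above the bench) below the middle of the brass end fence's face, which looks to the jig's -y; axes as the jig's. Fence 44 mm wide (x), top 39 mm above the bench. Seated, the block's centre is 40 mm from here along -y
- bush: brass bush, a bystander on the jig's plate: ring 32 mm across, 24 mm high, origin under its centre
- blank: blue round blank, a bystander on the jig's plate: 28 mm across, 40 mm high, origin under its centre
- spray: blue spray can, a bystander on the bench: 64 mm across, 170 mm high, origin under its centre
- grease: yellow grease jar, a bystander: 70 mm across, 70 mm high, origin under its centre
- driver: orange screwdriver lying on the bench, a bystander; its x axis runs from handle to tip
- mug: blue mug, a bystander: 80 mm across, 90 mm high, origin under its centre
- fixed_face (a point): point on the plate below the middle of the dark fixed jaw's clamping face (at x -50, y -5 mm of the jig; axes as the jig's). The jaw is 80 mm long (y), 30 mm thick, its top 45 mm above the bench. A low steel guide rail, 12 mm wide, top 25 mm above the bench, continues the face in line to y = -170 mm of the jig
Not all that is in view belongs to the job. There is more than one size of the part that bears block_center; the job needs the smallest.

How it is judged:
By the outcome, as a careful person would: the job done as asked, in the order asked, and still so for the second after the job is handed in, with the robot touching nothing.
It also fails if it takes over 48 s, if anything falls off the work surface, if the arm or the gripper's body presses on something with over 40 N, if the wrist force passes 120 N, or if a joint passes its speed limit or range.

## Robot

A 6-joint arm with a two-finger parallel gripper is mounted at the origin on the work surface. World frame = base frame: x ahead of the robot, y to its left, z up, the work surface at z = 0. Lengths are in mm, angles in rad, forces in N, time in s.
With the tool pointing down it reaches from about 350 to 975 mm from the base axis. Payload 7.1 kg.
Tool frame: the origin (TCP) lies midway between the tips of the shut fingers; the grasp point (between the pads) lies 19 mm behind it; z points along the fingers, y is the line along which they close (so a half turn about z gives the same grasp; the last joint's range is limited). The gripper opens to 88 mm and grips with 3 to 60 N. Pads are 20 mm wide; open, the fingers measure 115 mm over their backs; the gripper's body (75 mm by 178 mm) begins 61 mm behind the grasp point.
Start: joints at [-1.16, 0.423, 1.63, -0, 1.089, -0.019], TCP at [260.445, -568.131, 222.675] pointing down, gripper open.
Joint ranges: [-3, 3], [-0.9, 2.11], [0.09, 2.58], [-1.31, 4.45], [0.11, 2.69], [-2.54, 2.54]. Speed limits (rad/s): [2.39, 2.39, 3.01, 3.14, 3.14, 3.14].

## Interface

Orientations are given as a rotation vector (axis times angle).
In Python, from workcell import ctrl gives the robot as it stands. The module is installed in compiled form; this text tells all that it offers.
- The arm moves only by the tool servo_tool, never from a script. Its argument "increments" is a list of rows, each a list of 7 numbers: the shift along the world's x, y, z in cm, then the turn, a rotation vector about the world's x, y, z in degrees, then the opening, from -1 (shut) to 1 (fully open). A call has 1 to 20 rows; each row is the pose to reach, as a shift and turn from the pose commanded when the call began; what a row does not reach only later rows make up. A row lasts 1/12 s, in which the tool goes at most 41.7 mm and 7.16 degrees, less where a joint would pass 70% of its speed; a pose out of reach is approached as far as the arm can. A call with a gripper value outside its range is refused whole. The fingers move at their own pace and stop on an object; the grip force is fixed at half the most. Time passes only in rows, so rows that repeat a pose let the fingers close. It gives the time, the measured TCP pose, the force, the opening and the grip force at its end, in the units of the state.
- ctrl.get_obs(): the state, without advancing time (a new reading comes with each control period).
- ctrl.get_image(name): name is "scene" or "top" or "wrist"; returns a dict with "image" (400x640x3 uint8, red, green, blue), "fx", "fy", "cx", "cy" (pixels), "k1" (the pictures are not rectified: a ray, as slopes to the right and down, at radius r is drawn at 1 + k1 r^2 times it, then the intrinsics apply), "extrinsics" (4x4, takes a point from camera to world coordinates); the wrist camera has in their place "tool_from_camera" (4x4, takes a point from camera to tool coordinates, whose origin is the TCP and whose axes are the flange's). Camera axes: x right, y up, looking along -z (the intrinsics and any distortion apply to the point x, -y, -z); pixel columns grow to the right and rows downward; lengths in mm; the calibration is good to about 2 mm. A picture is of the moment at which its call begins: read the wrist's pose just before it. There is no depth.
- ctrl.close_job(): hands the job in; it is judged then, once.
The state is a dict: "t": time; "qpos": joint angles; "qvel": joint speeds; "joint_torque": joint torques, N m; "ee_pos": TCP position; "orientation": TCP orientation; "ft_force": force on the tool from outside, world axes, zero at the start; "moment": the same for the moment, N m; "width": finger opening in mm; "grasp_force": force on a finger pad.
Only numpy, scipy, OpenCV 4.12 (cv2) and the standard library are available. Lean on these libraries where they do the work, as an engineer would, in place of code of your own. Each camera call takes 0.05 s, during which the arm holds its last target. There are 200 camera calls.

## Working session

There is one attempt and no reset: what is moved stays moved. The work goes in short steps, Python scripts to look and compute and a tool call to move; the robot and the scene stay as the last step left them, time stands still between calls to the robot, and variables do not carry over. Pictures are saved under pics/ and viewed, at most 10 in all, crops included, and the job is handed in when it is done.

Besides the shell and the picture viewer there is one more tool, called after ">>>" as a command line: name --pt "numbers of a row" for each row, then --argument value for the rest. servo_tool: Moves the arm, as the interface text tells. Its arguments: {"type":"object","properties":{"increments":{"type":"array","items":{"type":"array","items":{"type":"number"}}}},"required":["increments"]}

```bash
mkdir -p pics; cat > h.py <<'E'
import numpy as np, cv2
from scipy.spatial.transform import Rotation as R
from workcell import ctrl
def grab(name):
    o=ctrl.get_obs(); d=ctrl.get_image(name)
    if name=="wrist":
        T=np.eye(4);T[:3,:3]=R.from_rotvec(o["orientation"]).as_matrix();T[:3,3]=o["ee_pos"]
        d["T"]=T@np.array(d["tool_from_camera"])
    else: d["T"]=np.array(d["extrinsics"])
    return d
def save(d,p): cv2.imwrite(p,d["image"][:,:,::-1])
def ray(d,uv):
    K=np.array([[d["fx"],0,d["cx"]],[0,d["fy"],d["cy"]],[0,0,1.]])
    xy=cv2.undistortPoints(np.array(uv,float).reshape(-1,1,2),K,np.array([d["k1"],0,0,0.]))[:,0]
    v=np.c_[xy[:,0],-xy[:,1],-np.ones(len(xy))]@d["T"][:3,:3].T
    return d["T"][:3,3],v
def onz(d,uv,z):
    c,v=ray(d,uv); return c+v*((z-c[2])/v[:,2:3])
def proj(d,P):
    K=np.array([[d["fx"],0,d["cx"]],[0,d["fy"],d["cy"]],[0,0,1.]])
    p=(np.atleast_2d(P)-d["T"][:3,3])@d["T"][:3,:3]; p=np.c_[p[:,0],-p[:,1],-p[:,2]]
    return cv2.projectPoints(p,np.zeros(3),np.zeros(3),K,np.array([d["k1"],0,0,0.]))[0][:,0]
E
python3 - <<'E'
from h import *
import pickle
for n in("scene","top"):
    d=grab(n); save(d,f"pics/{n}0.png"); pickle.dump(d,open(n+".pkl","wb")); print(n,d["T"].round(2).tolist(),d["fx"],d["k1"])
o=ctrl.get_obs();print(o["t"],o["orientation"],o["width"])
E
```

```text
scene [[0.67, -0.51, 0.54, 1303.61], [0.75, 0.45, -0.49, -635.45], [0.0, 0.73, 0.68, 1003.18], [0.0, 0.0, 0.0, 1.0]] 494.54189838192923 -0.0655719919118609
top [[-0.0, 0.99, -0.15, 369.59], [-1.0, -0.0, -0.02, 16.09], [-0.02, 0.15, 0.99, 1304.78], [0.0, 0.0, 0.0, 1.0]] 405.104481440202 0.020159063007910687
0.1 [-3.06798071e+00 -6.69647941e-01  4.70906465e-04] 87.73580523404615
```

View pics/top0.png

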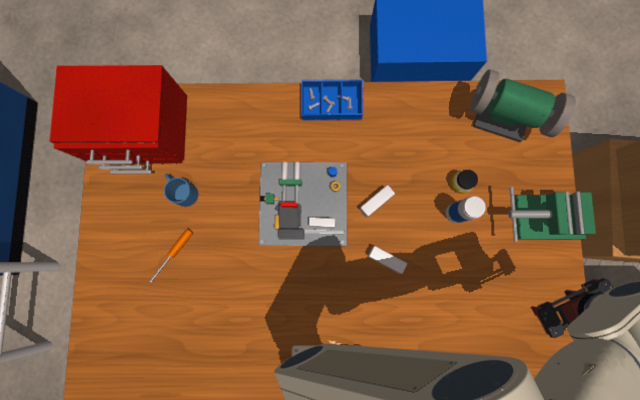

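View pics/scene0.png

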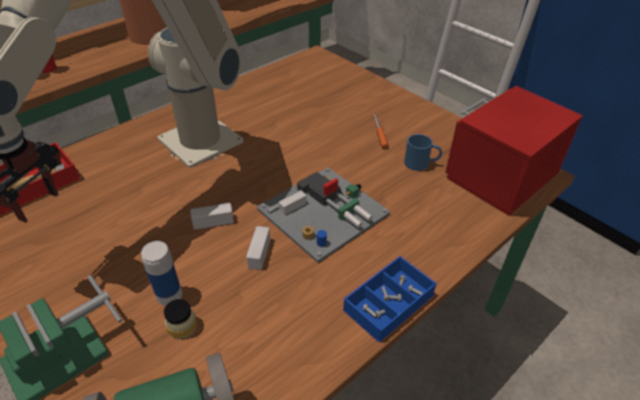

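The top view shows the jig plate at cols 260–347, rows 163–246. The red tab is near (289,204), the on-plate block at (322,222), and the fence (brass) near (277,222). Jig +x points up in the image (about world +x) and +y points left (about world +y). Two larger blocks lie off the plate on the bench.

```bash
python3 - <<'E'
from h import *
import pickle
d=pickle.load(open("top.pkl","rb"))
im=cv2.cvtColor(d["image"],cv2.COLOR_RGB2HSV)
def px(u,v,z): return onz(d,[[u,v]],z)[0].round(1)
print("corners",[px(*p,15) for p in((262,163),(347,163),(346,245),(260,245))])
print("tab",px(289,204,86),"block",px(322,222,49),"fence",px(277,222,39))
w=ctrl.get_image("wrist");print(np.array(w["tool_from_camera"]).round(2),w["fx"],w["k1"])
print(ctrl.get_obs()["ee_pos"])
E
```

```text
corners [array([678.7, 209.4,  15. ]), array([677. , -68.2,  15. ]), array([411.7, -61.1,  15. ]), array([412.6, 211. ,  15. ])]
tab [533.6 114.3  86. ] block [481.7  14.3  49. ] fence [483.1 155.4  39. ]
[[   0.      0.95    0.3    81.86]
 [   1.     -0.     -0.      0.43]
 [  -0.      0.3    -0.95 -161.88]
 [   0.      0.      0.      1.  ]] 295.19791549674983 -0.054112798617878294
[ 260.28366859 -567.76823547  222.0928343 ]
```

>>> servo_tool --pt "0 0 8 0 0 0 -1" --pt "5 11 8 0 0 -6 -1" --pt "9 20 8 0 0 -12 -1" --pt "14 31 8 0 0 -18 -1" --pt "20 46 8 0 0 -24.6 -1" --pt "27 62.8 8 0 0 -24.6 -1" --pt "27 62.8 8 0 0 -24.6 -1" --pt "27 62.8 8 0 0 -24.6 -1" --pt "27 62.8 8 0 0 -24.6 -1" --pt "27 62.8 8 0 0 -24.6 -1" --pt "27 62.8 8 0 0 -24.6 -1" --pt "27 62.8 8 0 0 -24.6 -1" --pt "27 62.8 8 0 0 -24.6 -1" --pt "27 62.8 8 0 0 -24.6 -1" --pt "27 62.8 8 0 0 -24.6 -1" --pt "27 62.8 8 0 0 -24.6 -1" --pt "27 62.8 8 0 0 -24.6 -1" --pt "27 62.8 8 0 0 -24.6 -1" --pt "27 62.8 8 0 0 -24.6 -1" --pt "27 62.8 8 0 0 -24.6 -1"

```text
t: 1.82
ee_pos: [530.2, 60.6, 302.2]
orientation: [3.141, 0.005, -0.002]
ft_force: [-0.3, 0.1, -0.2]
width: 0.8
grasp_force: 0.0
```

```bash
python3 - <<'E'
from h import *
import pickle
d=grab("wrist"); save(d,"pics/w1.png"); pickle.dump(d,open("w1.pkl","wb"))
o=ctrl.get_obs();print(o["t"],o["ee_pos"],R.from_rotvec(o["orientation"]).as_matrix().round(3),o["width"])
E
```

```text
1.8667 [529.88821365  59.69493612 302.20439883] [[ 1.     0.001 -0.001]
 [ 0.001 -1.    -0.001]
 [-0.001  0.001 -1.   ]] 0.4677230523940031
```

View pics/w1.png

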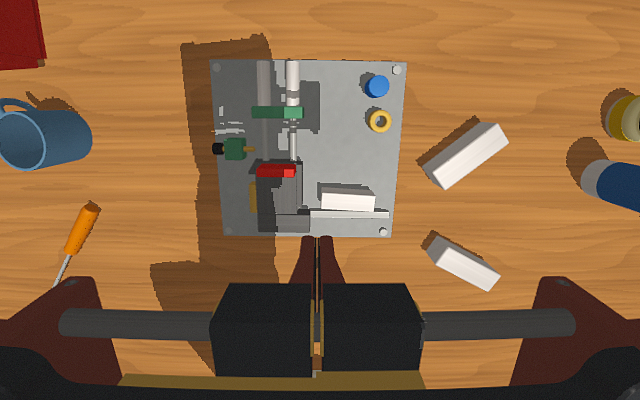

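The wrist view shows the plate corners at about (210,60), (408,62), (390,238) and (221,236). The red tab is at (276,171), the block at (348,198), the brass fence at (253,197), and the bush and blank at top right. I'll enlarge the centre.

```bash
python3 - <<'E'
from h import *
import pickle
d=pickle.load(open("w1.pkl","rb"))
c=d["image"][135:245,205:405]; cv2.imwrite("pics/w1c.png",cv2.resize(c[:,:,::-1],None,fx=4,fy=4,interpolation=cv2.INTER_CUBIC))
print("corners",onz(d,[(210,60),(408,62),(390.5,238),(220.5,236)],15)[:,:2].round(1).tolist())
E
```

```text
corners [[681.1, 210.3], [679.1, -68.7], [409.6, -63.9], [412.2, 219.1]]
```

View pics/w1c.png

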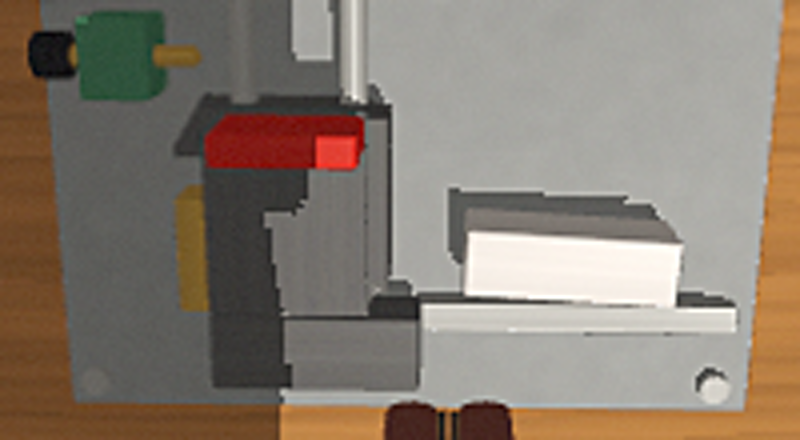

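The crop shows the tab's top front edge at row 168 (cols 206–360), the block's top corners at (467,230), (682,242), (674,306) and (466,294), and the fence's left edge at col 178. The rail's inner edge is along row 303.

```bash
python3 - <<'E'
from h import *
import pickle
d=pickle.load(open("w1.pkl","rb"))
J=np.array([511,114.]);a=np.radians(-0.8);Rj=np.array([[np.cos(a),-np.sin(a)],[np.sin(a),np.cos(a)]])
def m(n,p,z):
    q=onz(d,np.array(p,float)/4+[204.6,134.6],z)[:,:2]; print(n,q.round(1).tolist(),"jig",((q-J)@Rj).round(1).tolist())
m("plate",[(73,401),(745,410)],15)
m("tabtop",[(206,168),(360,168)],86)
m("block",[(467,230),(682,242),(674,306),(466,294)],49)
m("rail",[(423,305),(737,308),(737,332),(423,328)],25)
m("fixjaw top",[(213,388),(419,388),(419,318)],45)
m("fence",[(178,186),(178,310)],39)
m("jawtop",[(388,118),(366,290)],50)
m("housing top",[(78,100),(163,100)],45)
E
```

```text
plate [[414.3, 215.0], [411.2, -64.3]] jig [[-98.1, 99.6], [-97.3, -179.7]]
tabtop [[528.8, 138.9], [528.9, 88.4]] jig [[17.4, 25.1], [18.2, -25.3]]
block [[497.8, 52.6], [493.5, -26.2], [468.7, -24.8], [473.2, 52.8]] jig [[-12.4, -61.6], [-15.5, -140.5], [-40.4, -139.4], [-37.0, -61.8]]
rail [[460.5, 69.2], [459.6, -54.8], [449.5, -55.6], [450.9, 69.2]] jig [[-49.9, -45.5], [-49.0, -169.5], [-59.1, -170.4], [-59.5, -45.6]]
fixjaw top [[433.3, 149.7], [433.7, 70.4], [462.2, 70.3]] jig [[-78.2, 34.6], [-76.7, -44.7], [-48.2, -44.4]]
fence [[511.6, 159.4], [463.0, 162.6]] jig [[-0.1, 45.4], [-48.7, 47.9]]
jawtop [[539.0, 80.9], [474.9, 89.7]] jig [[28.5, -32.7], [-35.7, -24.8]]
housing top [[544.5, 192.1], [544.5, 161.4]] jig [[32.4, 78.5], [32.8, 47.9]]
```

>>> servo_tool --pt "-1 2.5 -3 0 0 -0.8 -1" --pt "-2.5 5.4 -6 0 0 -0.8 -1" --pt "-2.7 5.4 -10 0 0 -0.8 -1" --pt "-2.7 5.4 -14 0 0 -0.8 -1" --pt "-2.7 5.4 -18 0 0 -0.8 -1" --pt "-2.7 5.4 -21 0 0 -0.8 -1" --pt "-2.7 5.4 -23 0 0 -0.8 -1" --pt "-2.7 5.4 -24.2 0 0 -0.8 -1" --pt "-2.7 5.4 -24.2 0 0 -0.8 -1" --pt "-2.7 5.4 -24.2 0 0 -0.8 -1" --pt "-2.7 5.4 -24.2 0 0 -0.8 -1"

```text
t: 2.78
ee_pos: [504.5, 113.5, 62.0]
orientation: [-3.141, 0.023, -0.003]
ft_force: [0.7, 0.5, 0.5]
width: 0.5
grasp_force: 0.0
```

>>> servo_tool --pt "0.7 0 0 0 0 0 -1" --pt "1.4 0 0 0 0 0 -1" --pt "2.0 0 0 0 0 0 -1" --pt "2.5 0 0 0 0 0 -1" --pt "3 0 0 0 0 0 -1" --pt "3.5 0 0 0 0 0 -1" --pt "4 -0.1 0 0 0 0 -1" --pt "4.5 -0.1 0 0 0 0 -1" --pt "5 -0.1 0 0 0 0 -1" --pt "5.5 -0.1 0 0 0 0 -1" --pt "6 -0.1 0 0 0 0 -1" --pt "6.5 -0.1 0 0 0 0 -1" --pt "6.8 -0.1 0 0 0 0 -1" --pt "7.0 -0.1 0 0 0 0 -1" --pt "7.0 -0.1 0 0 0 0 -1"

```text
t: 4.03
ee_pos: [571.7, 113.0, 61.0]
orientation: [3.141, -0.021, -0.007]
ft_force: [-9.3, 1.4, 6.2]
width: 0.4
grasp_force: 4.9
```

>>> servo_tool --pt "0.2 0 0 0 0 0 -1" --pt "0.4 0 0 0 0 0 -1" --pt "0.6 0 0 0 0 0 -1" --pt "0.6 0 0 0 0 0 -1" --pt "0.6 0 0 0 0 0 -1"

```text
t: 4.45
ee_pos: [577.2, 112.9, 61.0]
orientation: [3.141, -0.021, -0.008]
ft_force: [-10.5, 1.9, 6.2]
width: 0.6
grasp_force: 5.2
```

>>> servo_tool --pt "0.1 0 0 0 0 0 -1" --pt "0.2 0 0 0 0 0 -1" --pt "0.3 0 0 0 0 0 -1" --pt "0.3 0 0 0 0 0 -1" --pt "0.3 0 0 0 0 0 -1"

```text
t: 4.87
ee_pos: [577.5, 112.9, 60.9]
orientation: [3.141, -0.021, -0.017]
ft_force: [-19.3, 1.4, 15.2]
width: 0.4
grasp_force: 9.4
```

The tab is at the rear stop: it no longer moves and the force is rising. I'll back off, lift and look.

>>> servo_tool --pt "-0.5 0 0 0 0 0 -1" --pt "-1 0 0 0 0 0 -1" --pt "-1.5 0 0 0 0 0 -1" --pt "-2 0 0 0 0 0 -1" --pt "-2.5 0 0 0 0 0 -1" --pt "-3.5 0 0 0 0 0 -1" --pt "-4.5 0 0 0 0 0 -1" --pt "-4.5 0 4 0 0 0 -1" --pt "-4.5 -3 8 0 0 0 -1" --pt "-4.5 -7 12 0 0 0 -1" --pt "-4.5 -9 15 0 0 0 -1" --pt "-4.5 -10 18 0 0 0 -1" --pt "-4.5 -10 18 0 0 0 -1" --pt "-4.5 -10 18 0 0 0 -1"

```text
t: 6.03
ee_pos: [539.3, 11.8, 244.0]
orientation: [3.141, -0.024, 0.011]
ft_force: [-0.1, 0.6, -0.9]
width: 0.5
grasp_force: 0.0
```

```bash
python3 - <<'E'
from h import *
import pickle
d=grab("wrist"); pickle.dump(d,open("w2.pkl","wb")); print(ctrl.get_obs()["ee_pos"])
cv2.imwrite("pics/w2.png",cv2.resize(d["image"][40:290,160:480,::-1],None,fx=2.4,fy=2.4,interpolation=cv2.INTER_CUBIC))
E
```

```text
[537.9019012   12.54669651 241.69642942]
```

View pics/w2.png

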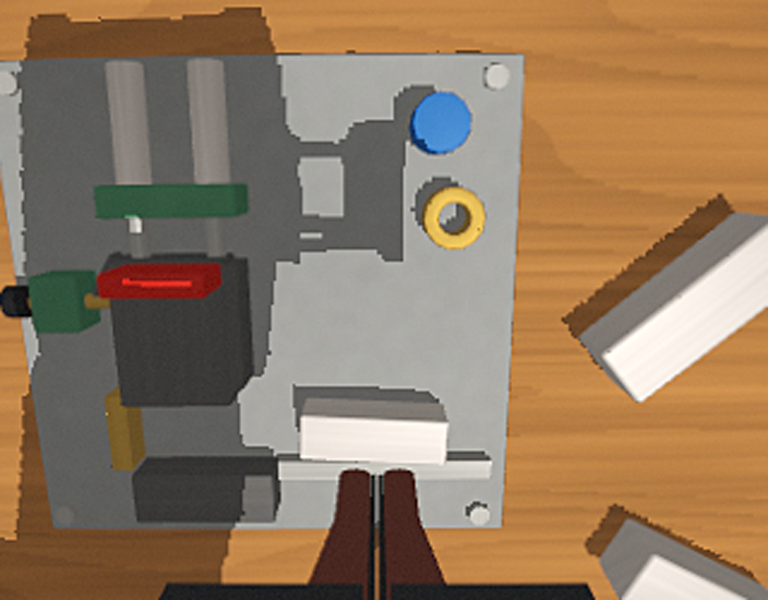

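The jaw is latched open: the tab's front top edge is at row ~297 and the gap runs from row ~405 to ~457. The block is at (373,438), with top corners (300,413), (447,420), (445,465) and (301,460). The fence is at (125,432), with its face at col ~143.

```bash
python3 - <<'E'
from h import *
import pickle
d=pickle.load(open("w2.pkl","rb"))
J=np.array([511.5,114.]);a=np.radians(-0.8);Rj=np.array([[np.cos(a),-np.sin(a)],[np.sin(a),np.cos(a)]])
def m(n,p,z):
    q=onz(d,np.array(p,float)/2.4+[159.7,39.7],z)[:,:2]; print(n,q.round(1).tolist(),"jig",((q-J)@Rj).round(1).tolist())
m("tabtop",[(100,297),(212,297)],86)
m("jaw front",[(122,405),(237,405)],50)
m("block",[(300,413),(447,420),(445,465),(301,460)],49)
m("fence",[(107,468),(143,468),(141,405)],39)
m("fixedjaw corner",[(277,457)],45)
m("plate BR",[(501,527),(524,55)],15)
E
```

```text
tabtop [[569.1, 137.4], [568.1, 85.6]] jig [[57.3, 24.2], [57.0, -27.6]]
jaw front [[505.3, 147.2], [504.5, 85.5]] jig [[-6.6, 33.1], [-6.6, -28.6]]
block [[499.2, 52.4], [494.0, -26.1], [468.0, -25.3], [472.1, 53.1]] jig [[-11.5, -61.8], [-15.5, -140.3], [-41.5, -139.9], [-38.5, -61.5]]
fence [[464.5, 164.6], [464.2, 144.0], [501.6, 140.8]] jig [[-47.7, 50.0], [-47.7, 29.3], [-10.2, 26.7]]
fixedjaw corner [[472.4, 66.7]] jig [[-38.4, -47.8]]
plate BR [[411.6, -63.9], [678.9, -66.6]] jig [[-97.4, -179.3], [169.9, -178.2]]
```

>>> servo_tool --pt "-3 -4 -1 0 0 0 -1" --pt "-5.7 -7.4 -4 0 0 0 -1" --pt "-5.7 -7.4 -8 0 0 0 -1" --pt "-5.7 -7.4 -12 0 0 0 -1" --pt "-5.7 -7.4 -15 0 0 0 -1" --pt "-5.7 -7.4 -18 0 0 0 -1" --pt "-5.7 -7.4 -20 0 0 0 -1" --pt "-5.7 -7.4 -21.2 0 0 0 -1" --pt "-5.7 -7.4 -21.2 0 0 0 -1" --pt "-5.7 -7.4 -21.2 0 0 0 -1" --pt "-5.7 -7.4 -21.2 0 0 0 -1"

```text
t: 7.0
ee_pos: [480.1, -60.6, 28.5]
orientation: [-3.141, 0.02, 0.001]
ft_force: [0.7, -0.4, 0.7]
width: 0.6
grasp_force: 0.0
```

>>> servo_tool --pt "0.1 0.8 0 0 0 0 -1" --pt "0.1 1.4 0 0 0 0 -1" --pt "0.1 1.8 0 0 0 0 -1" --pt "0.1 2.2 0 0 0 0 -1" --pt "0.1 2.6 0 0 0 0 -1" --pt "0.1 3.0 0 0 0 0 -1" --pt "0.1 3.4 0 0 0 0 -1" --pt "0.2 3.8 0 0 0 0 -1" --pt "0.2 4.2 0 0 0 0 -1" --pt "0.2 4.6 0 0 0 0 -1" --pt "0.2 5.0 0 0 0 0 -1" --pt "0.2 5.4 0 0 0 0 -1" --pt "0.2 5.8 0 0 0 0 -1" --pt "0.2 6.2 0 0 0 0 -1" --pt "0.2 6.5 0 0 0 0 -1" --pt "0.2 6.5 0 0 0 0 -1"

```text
t: 8.33
ee_pos: [482.2, 4.6, 28.6]
orientation: [-3.141, 0.021, 0.001]
ft_force: [0.4, -0.5, 0.9]
width: 0.4
grasp_force: 0.0
```

```bash
python3 - <<'E'
from h import *
import pickle
d=grab("wrist"); pickle.dump(d,open("w3.pkl","wb")); print(ctrl.get_obs()["ee_pos"])
cv2.imwrite("pics/w3.png",d["image"][:,:,::-1])
E
```

```text
[482.16524264   4.39046269  28.51641382]
```

View pics/w3.png

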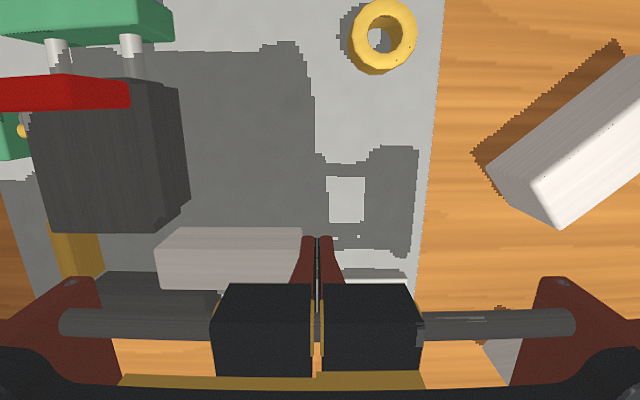

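The block is straight, with its top at cols 155–300, rows 250–290. It is just ahead of the fingers and heading between the jaws (sprung jaw front at row 232). Continuing.

>>> servo_tool --pt "0 0.3 0 0 0 0 -1" --pt "0 0.6 0 0 0 0 -1" --pt "0 0.9 0 0 0 0 -1" --pt "0 1.2 0 0 0 0 -1" --pt "0 1.5 0 0 0 0 -1" --pt "0 1.8 0 0 0 0 -1" --pt "0 2.1 0 0 0 0 -1" --pt "0 2.4 0 0 0 0 -1" --pt "0 2.7 0 0 0 0 -1" --pt "0 3.0 0 0 0 0 -1" --pt "0 3.3 0 0 0 0 -1" --pt "0 3.6 0 0 0 0 -1" --pt "0 3.8 0 0 0 0 -1" --pt "0 3.9 0 0 0 0 -1" --pt "0 3.9 0 0 0 0 -1"

```text
t: 9.63
ee_pos: [482.5, 43.1, 28.7]
orientation: [-3.141, 0.021, -0.0]
ft_force: [-0.6, 0.0, 0.3]
width: 0.6
grasp_force: 0.0
```

>>> servo_tool --pt "0 0.1 0 0 0 0 -1" --pt "0 0.2 0 0 0 0 -1" --pt "0 0.3 0 0 0 0 -1" --pt "0 0.4 0 0 0 0 -1" --pt "0 0.4 0 0 0 0 -1"

```text
t: 10.05
ee_pos: [482.5, 47.0, 28.7]
orientation: [-3.141, 0.021, -0.0]
ft_force: [-0.3, -0.8, 0.4]
width: 0.7
grasp_force: 0.2
```

>>> servo_tool --pt "0 0.1 0 0 0 0 -1" --pt "0 0.2 0 0 0 0 -1" --pt "0 0.3 0 0 0 0 -1" --pt "0 0.4 0 0 0 0 -1" --pt "0 0.4 0 0 0 0 -1"

```text
t: 10.47
ee_pos: [482.5, 51.1, 28.7]
orientation: [-3.141, 0.021, -0.0]
ft_force: [-0.7, -0.0, 0.9]
width: 0.5
grasp_force: 0.3
```

>>> servo_tool --pt "0 0.1 0 0 0 0 -1" --pt "0 0.2 0 0 0 0 -1" --pt "0 0.3 0 0 0 0 -1" --pt "0 0.4 0 0 0 0 -1" --pt "0 0.4 0 0 0 0 -1"

```text
t: 10.88
ee_pos: [482.5, 55.1, 28.7]
orientation: [-3.141, 0.021, -0.0]
ft_force: [-0.0, -0.4, 0.3]
width: 0.4
grasp_force: 0.3
```

```bash
python3 - <<'E'
from h import *
import pickle
d=grab("wrist"); pickle.dump(d,open("w4.pkl","wb")); print(ctrl.get_obs()["ee_pos"])
cv2.imwrite("pics/w4.png",cv2.resize(d["image"][130:330,60:380,::-1],None,fx=2.4,fy=2.4,interpolation=cv2.INTER_CUBIC))
E
```

```text
[482.4584998   55.0549015   28.66422928]
```

View pics/w4.png

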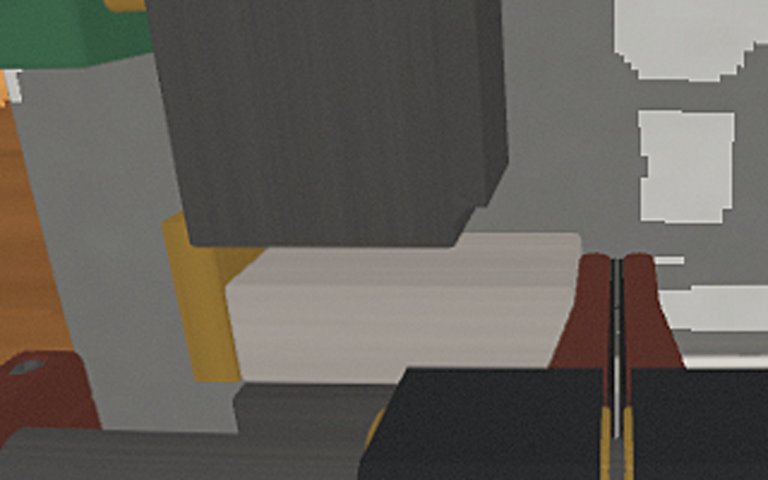

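The block is between the jaws and nearly at the fence (block front edge at col ~227–243, fence top edge at ~240). Creeping on until contact.

>>> servo_tool --pt "0 0.1 0 0 0 0 -1" --pt "0 0.2 0 0 0 0 -1" --pt "0 0.3 0 0 0 0 -1" --pt "0 0.3 0 0 0 0 -1"

```text
t: 11.27
ee_pos: [482.5, 58.1, 28.7]
orientation: [-3.141, 0.021, -0.0]
ft_force: [-0.4, -0.3, 0.3]
width: 0.7
grasp_force: 0.3
```

```bash
python3 - <<'E'
from h import *
import pickle
d=pickle.load(open("w4.pkl","rb"))
def m(n,p,z): print(n,onz(d,np.array(p,float)/2.4+[59.7,129.7],z)[:,:2].round(1).tolist())
m("block front",[(227,288),(243,381)],49)
m("block rear",[(578,285)],49)
m("fence",[(240,381),(194,381),(232,330)],39)
E
```

```text
block front [[494.6, 141.7], [470.4, 142.5]]
block rear [[494.8, 62.7]]
fence [[463.7, 149.6], [463.6, 161.7], [478.3, 148.9]]
```

>>> servo_tool --pt "0 0.1 0 0 0 0 -1" --pt "0 0.2 0 0 0 0 -1" --pt "0 0.3 0 0 0 0 -1" --pt "0 0.3 0 0 0 0 -1"

```text
t: 11.6
ee_pos: [482.4, 61.1, 28.7]
orientation: [-3.141, 0.021, -0.0]
ft_force: [0.9, -0.1, 1.3]
width: 0.3
grasp_force: 0.3
```

>>> servo_tool --pt "0 0.1 0 0 0 0 -1" --pt "0 0.2 0 0 0 0 -1" --pt "0 0.2 0 0 0 0 -1" --pt "0 0.2 0 0 0 0 -1"

```text
t: 11.93
ee_pos: [482.5, 61.6, 28.7]
orientation: [3.14, -0.02, -0.0]
ft_force: [0.1, -14.3, 1.9]
width: 0.3
grasp_force: 6.5
```

Firm contact at y 61.6. I'll back off, lift clear and check.

>>> servo_tool --pt "0 -0.15 0 0 0 0 -1" --pt "0 -0.5 0 0 0 0 -1" --pt "0 -1.5 0 0 0 0 -1" --pt "0 -3 0 0 0 0 -1" --pt "0 -5 0 0 0 0 -1" --pt "0 -5 4 0 0 0 -1" --pt "0 -5 8 0 0 0 -1" --pt "0 -5 12 0 0 0 -1" --pt "3 -3 16 0 0 0 -1" --pt "5 0 20 0 0 0 -1" --pt "6 4 21 0 0 0 -1" --pt "6 6 21 0 0 0 -1" --pt "6 6 21 0 0 0 -1" --pt "6 6 21 0 0 0 -1"

```text
t: 13.1
ee_pos: [542.7, 124.0, 239.1]
orientation: [-3.141, 0.016, -0.002]
ft_force: [0.7, -0.4, 0.0]
width: 0.1
grasp_force: 0.0
```

```bash
python3 - <<'E'
from h import *
import pickle
d=grab("wrist"); pickle.dump(d,open("w5.pkl","wb")); print(ctrl.get_obs()["ee_pos"])
cv2.imwrite("pics/w5.png",cv2.resize(d["image"][40:290,200:460,::-1],None,fx=2.4,fy=2.4,interpolation=cv2.INTER_CUBIC))
E
```

```text
[541.7915236  122.75373786 238.17736745]
```

View pics/w5.png

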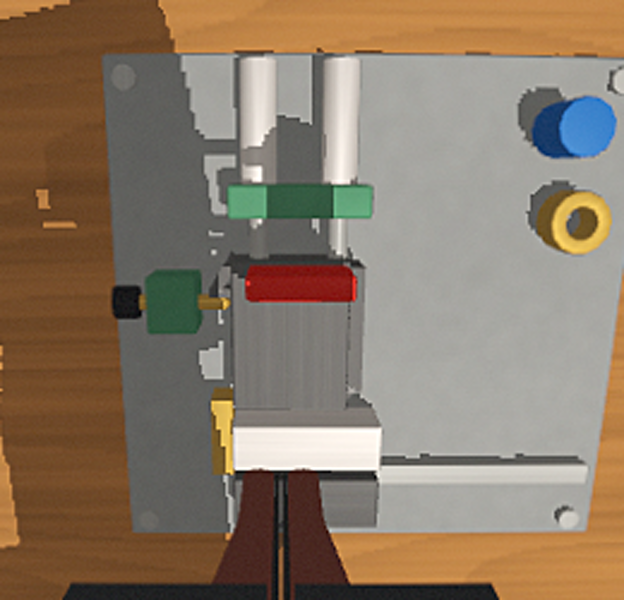

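The block sits flush against the brass fence at col ~233. The jaw is still latched (tab front edge at row ~300), the bush and blank haven't moved, and the arm is clear. Handing in.

```bash
python3 -c "
from workcell import ctrl
print(ctrl.close_job())"
```

```text
the job is handed in; nothing more can be done
None
```

The job is handed in at about 13 s: the jaw went to the rear stop and is latched half open on its pin, the smallest block rests against the brass fence, and the arm is clear of everything.

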